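# Set a gated hydraulic selector lever

## Task

Push the upright lever of the hydraulic selector valve through its slotted gate - out of the middle slot, across the cross passage and fully home into the end of the outer slot that leads to the one port with the tall hose coupling (the three other ports have low plugs). Only push it with the fingertips or the outside of the fingers, do not grip it, leave the loose parts around it where they stand, and finish clear of everything.

Things in the scene. Friction and masses are not known exactly. Their poses are not given: they have to be found in the camera images.
- selector: Grey valve fixed on the bench, 210 x 176 mm at its foot, turned by up to 23 degrees. Origin under its centre on the bench; its axes: x fore-aft (away from the robot when unturned), y crosswise (to the left), z up.
- gate (a point): Centre of the gate on the upper face of the selector's steel top plate (190 x 156 x 6 mm), 115 mm up, axes as the selector. Cut through it: three fore-aft slots 18 mm wide at y = -36, 0, +36 mm, each from x = -34 to +34 mm, joined by a cross passage 20 mm wide (x = -10 to 10, y = -45 to 45 mm). The webs between really stop the lever's stem.
- pivot (a point): The fixed point about which the lever leans, 20 mm above the bench, under the centre of the gate.
- grip (a point): Centre of the lever's black cylindrical handgrip, 26 mm in diameter, 60 mm long along the lever (point's z axis), 155 mm from the pivot; when upright it spans 30 to 90 mm above the plate. Below it is a steel stem 12 mm in diameter. About 2 to 3 N at the grip moves the lever; no spring, it stays where it is left.
- stem_at_plate (a point): Point on the lever's axis 92 mm above its pivot, level with the gate plate (mid-thickness) when the lever is upright.
- lever (a joint): Fore-aft lean of the lever, rad: positive leans to the selector's +x, 0 is the cross passage (the stem passes across within 0.04 of it). In an outer slot the stem stops against the slot's end at about +0.28 or -0.28 (fully home), in the middle slot at about 0.29. It starts anywhere along the middle slot.
- lever_cross (a joint): Crosswise lean of the lever, rad: positive leans to the selector's +y, 0 is the middle slot, about +0.37 and -0.37 are the centres of the outer slots (the passage's outer walls stop it at about 0.40).
- coupling: The tall steel hose coupling, 42 mm high with a hexagonal foot 28 mm wide, fixed upright on the plate; origin at its foot's centre. It stands in line with the end of one of the four outer half-slots, at x = +74 or -74, y = +36 or -36 mm in the selector's frame (which one varies). The three other such places have hexagonal plugs 20 mm wide and only 8 mm high.
- ball_valve: Loose brass block valve with a red lever handle, 95 x 45 x 75 mm (handle reaching 105 mm from its centre), standing at one side of the selector; origin at the centre of its underside. To be left alone.
- sleeve: Loose brass ring, 60 mm in diameter, 55 mm high, bore 44 mm; origin at the centre of its underside. To be left alone.
- adapter: Loose dark stepped steel adapter standing upright, 40 mm in diameter at the foot, 85 mm high; origin at the centre of its underside. To be left alone.

How it is judged:
By the outcome, as a careful person would: the job done as asked, in the order asked, and still so for the second after the job is handed in, with the robot touching nothing.
It also fails if it takes over 56 s, if anything falls off the work surface, if the arm or the gripper's body presses on something with over 40 N, if the wrist force passes 120 N, or if a joint passes its speed limit or range.

## Robot

A 6-joint arm with a two-finger parallel gripper is mounted at the origin on the work surface. World frame = base frame: x ahead of the robot, y to its left, z up, the work surface at z = 0. Lengths are in mm, angles in rad, forces in N, time in s.
With the tool pointing down it reaches from about 375 to 975 mm from the base axis. Payload 3.8 kg.
Tool frame: the origin (TCP) lies between the finger pads; the fingertips stand 17 mm ahead of it and the grasp point (between the pads) lies 2 mm behind it; z points along the fingers, y is the direction in which the jaws open and shut (so a half turn about z gives the same grasp; the last joint's range is limited). The gripper opens to 85 mm and grips with 20 to 120 N. Pads are 22 mm wide; open, the fingers measure 114 mm over their backs; the gripper's body (76 mm by 85 mm) begins 54 mm behind the grasp point. The pads swing forward as they close: fully open they stand 13 mm farther back than shut.
Start: joints at [1.17, 0.264, 1.604, -0, 1.274, -0.037], TCP at [240.181, 630.818, 220.18] pointing down, gripper open.
Joint ranges: [-2.63, 2.63], [-0.94, 2.18], [0.31, 2.57], [-1.31, 4.45], [0, 2.66], [-2.55, 2.55]. Speed limits (rad/s): [2.57, 2.57, 3.14, 3.14, 3.14, 3.14].

## Interface

Orientations are given as a rotation vector (axis times angle).
In Python, from rig import monitor, imaging, workorder gives the robot as it stands.
- The arm moves only by the tool drive_tool, never from a script. Its argument "increments" is a list of rows, each a list of 5 numbers: the shift along the tool's x, y, z in mm, then the turn about the tool's z in rad, then the gripper's target within -1 to 1 (fully open at 1, half-way at 0, shut at -1). A call has exactly 8 rows; each row shifts and turns the pose as measured when the row begins, along the tool's axes as they then stand; what a row does not reach is not made up. A row lasts 1/10 s, in which the tool goes at most 50 mm and 8.59 degrees, less where a joint would pass 70% of its speed; a pose out of reach is approached as far as the arm can. A call with a gripper value outside its range is refused whole. The fingers move at their own pace and stop on an object; "squeeze" is the grip in N (left out, the last holds). Time passes only in rows, so rows that do not move let the fingers close, or fill a call up. It gives the time, the measured TCP pose, the force and the opening at its end, in the units of the state.
- monitor.read_state(): the state, without advancing time (a new reading comes with each control period).
- imaging.capture(name): name is "scene" or "side" or "wrist"; returns the picture (400x640x3 uint8, red, green, blue); there is no depth.
- imaging.camera_params(name): a dict with "fx", "fy", "cx", "cy" (pixels), "T" (4x4, takes a point from camera to world coordinates). Camera axes: x right, y down, z forward; pixel columns grow to the right and rows downward; lengths in mm; the calibration is good to about 2 mm. A picture is of the moment at which its call begins: read the wrist's pose just before it. camera_params takes no time and is no camera call; for the wrist camera it gives the pose at the moment of the call.
- workorder.hand_in(): hands the job in, once; it reports no verdict.
The state is a dict: "time": time; "joints": joint angles; "dq": joint speeds; "effort": joint torques, N m; "tool_pos": TCP position; "tool_rot": TCP orientation; "wrist_force": force on the tool from outside, world axes, zero at the start; "ft_torque": the same for the moment, N m; "opening": opening from 0.0 (shut) to 1.0 (fully open).
Only numpy, scipy, OpenCV 4.12 (cv2) and the standard library are available. Lean on these libraries where they do the work, as an engineer would, in place of code of your own. Each camera call takes 0.05 s, during which the arm holds its last target. There are 200 camera calls.

## Working session

There is one attempt and no reset: what is moved stays moved. The work goes in short steps, Python scripts to look and compute and a tool call to move; the robot and the scene stay as the last step left them, time stands still between calls to the robot, and variables do not carry over. Pictures are saved under pics/ and viewed, about 8 in all and at most 12, crops included, and the job is handed in when it is done.

Besides the shell and the picture viewer there is one more tool, called after "Emit:" in YAML: its name, and indented under it one key for each argument. drive_tool: Moves the arm, as the interface text tells. Its arguments: {"type":"object","properties":{"increments":{"type":"array","items":{"type":"array","items":{"type":"number"}}},"squeeze":{"type":"number"}},"required":["increments"]}

```bash
mkdir -p pics; python3 - <<'E'
from rig import monitor, imaging
import cv2,numpy as np
s=monitor.read_state();print(s)
for n in("scene","side"):
    p=imaging.camera_params(n);print(n,p["fx"],p["cx"],p["cy"],np.round(p["T"],3).tolist())
    cv2.imwrite(f"pics/{n}0.png",imaging.capture(n)[:,:,::-1])
E
```

```text
{'time': 0.0, 'joints': array([ 1.17011544e+00,  2.64749141e-01,  1.60539252e+00,  2.58736790e-05,
        1.27369273e+00, -3.69272858e-02]), 'dq': array([-2.10596982e-04, -9.40131367e-04, -2.27524897e-03,  1.37945351e-04,
       -8.23306575e-05,  1.01231257e-04]), 'effort': array([-2.47832386e-04, -5.15150821e+01, -3.67293191e+01,  2.04320349e-05,
        1.36840035e-02,  1.30503608e-06]), 'tool_pos': array([239.86776435, 630.1268235 , 218.85475442]), 'tool_rot': array([-0.56815691, -3.08926877,  0.00342837]), 'wrist_force': array([-0.02993632, -0.85933749,  0.22106825]), 'ft_torque': array([-0.01453139, -0.0185784 , -0.07716035]), 'opening': 0.9983443255603767}
scene 399.4577750190274 319.7341921488835 189.18623208128497 [[0.293, 0.739, -0.607, 1105.795], [0.956, -0.225, 0.188, -121.094], [0.002, -0.636, -0.772, 780.979], [0.0, 0.0, 0.0, 1.0]]
side 516.2890274739729 322.2319377628394 189.52372671693564 [[0.688, -0.543, 0.481, 81.589], [-0.725, -0.498, 0.476, -503.013], [-0.019, -0.677, -0.736, 921.963], [0.0, 0.0, 0.0, 1.0]]
```

View pics/scene0.png

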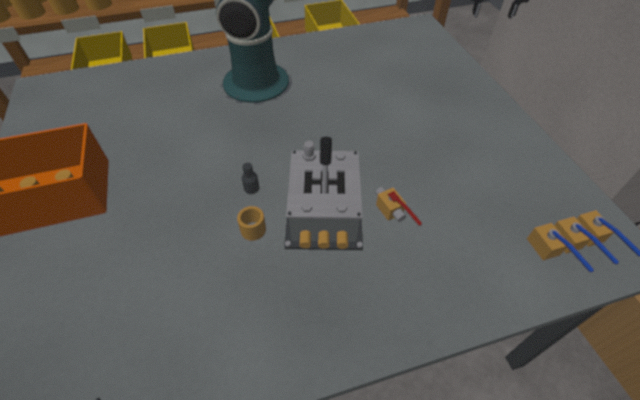

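View pics/side0.png

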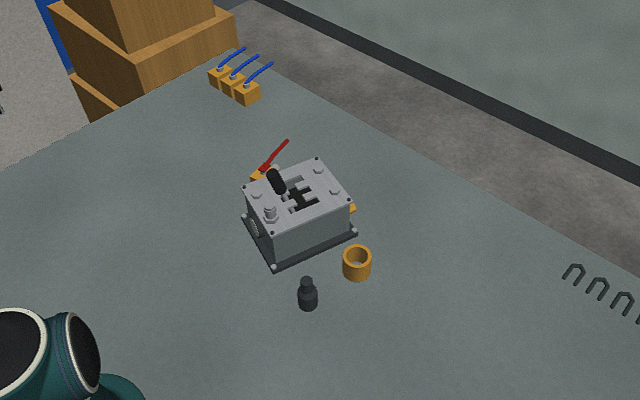

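The coupling stands on the robot side at −y (scene pixel 310,150; side pixel 270,212), and the grip is at scene (325,150). I'll enlarge both views to pick points.

```bash
python3 - <<'E'
import cv2,numpy as np
a=cv2.imread("pics/scene0.png")[130:230,275:375]
b=cv2.imread("pics/side0.png")[150:250,235:365][:, :]
a=cv2.resize(a,None,fx=4,fy=4,interpolation=2);b=cv2.resize(b,None,fx=3,fy=3,interpolation=2)
b=cv2.copyMakeBorder(b,0,100,0,0,0)
cv2.imwrite("pics/crop0.png",np.hstack([a,b]))
E
```

```text
(no output)
```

View pics/crop0.png

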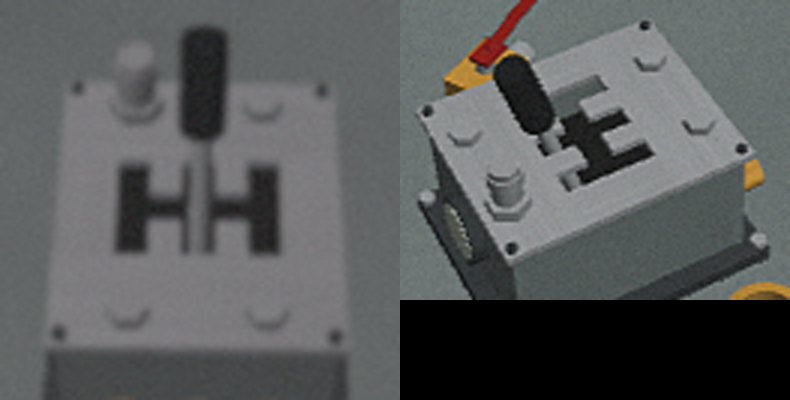

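```bash
cat > h.py <<'E'
from rig import monitor, imaging
import numpy as np, cv2
def ray(n,uv):
    p=imaging.camera_params(n);T=np.array(p["T"])
    d=T[:3,:3]@[(uv[0]-p["cx"])/p["fx"],(uv[1]-p["cy"])/p["fy"],1];return T[:3,3],d/np.linalg.norm(d)
def onz(n,uv,z):
    o,d=ray(n,uv);return o+d*(z-o[2])/d[2]
def tri(r):
    A=sum(np.eye(3)-np.outer(d,d) for o,d in r);b=sum((np.eye(3)-np.outer(d,d))@o for o,d in r);return np.linalg.solve(A,b)
E
python3 - <<'E'
from h import *
np.set_printoptions(precision=1,suppress=True)
S=lambda x,y:(275+x/4-.4,130+y/4-.4)
D=lambda x,y:(235+x/3-.3,150+y/3-.3)
sc=[onz("scene",S(*q),116) for q in[(77,88),(321,91),(58,333),(336,337)]]
sd=[onz("side",D(*q),116) for q in[(112,248),(28,111),(342,149),(245,26)]]
for a,b in zip(sc,sd):print(a,b)
for P in(np.array(sc),np.array(sd)):
    x=(P[2]+P[3]-P[0]-P[1])[:2];print("c",P.mean(0),"yaw",np.arctan2(x[1],x[0]),np.linalg.norm(x)/2,np.linalg.norm(P[1]-P[0]))
sl=np.array([onz("scene",S(*q),115) for q in[(117,163),(117,252),(280,165),(280,253)]]);print("slots",sl,sl.mean(0))
for q,r in(((205,85),(126,96)),((205,32),(112,62)),((204,135),(139,130))):print("grip",tri([ray("scene",S(*q)),ray("side",D(*r))]))
print("coupling top",tri([ray("scene",S(135,50)),ray("side",D(106,169))]))
def bl(n,lo,hi):
    h=cv2.cvtColor(imaging.capture(n),cv2.COLOR_RGB2HSV)
for n,q,z in(("scene",(400,193),75),("scene",(420,223),75),("scene",(250,188),5),("scene",(252,235),5),("scene",(391,205),40)):print(q,onz(n,q,z))
E
```

```text
[456.4  16.  116. ] [458.1  12.2 116. ]
[500.1 151.5 116. ] [501.4 147.3 116. ]
[624.7 -38.2 116. ] [625.6 -41.5 116. ]
[668.7  97.6 116. ] [668.5  93.4 116. ]
c [562.5  56.7 116. ] yaw -0.31030616953448925 176.86603569509492 142.46185672518737
c [563.4  52.8 116. ] yaw -0.3112999843962004 175.76131937425532 141.8169419976339
slots [[519.2  22.7 115. ]
 [581.1   5.4 115. ]
 [547.3 109.8 115. ]
 [607.2  88.8 115. ]] [563.7  56.7 115. ]
grip [527.6  69.3 168.9]
grip [522.1  71.3 203.1]
grip [532.2  66.8 134. ]
coupling top [480.5  41.8 157.4]
(400, 193) [614.4 221.7  75. ]
(420, 223) [702.7 228.5  75. ]
(250, 188) [440.6 -99.6   5. ]
(252, 235) [ 580.6 -121.3    5. ]
(391, 205) [616.9 203.8  40. ]
```

Selector at about (563,55), yaw −0.31. The lever is in the middle slot at lean ≈ −0.25 and the target is the (−x,−y) slot end. Path: push +x to 0, push −y, push −x. Tool x ≈ −selector x and tool y ≈ +selector y, so I'm closing the gripper and approaching.

Emit:
drive_tool:
  increments:
    - [0,0,0,-0.05,-1]
    - [-26,-30,0,0,-1]
    - [-26,-30,0,0,-1]
    - [-26,-30,0,0,-1]
    - [-26,-30,0,0,-1]
    - [-26,-30,0,0,-1]
    - [-26,-30,0,0,-1]
    - [-26,-30,0,0,-1]

```text
time: 0.9
tool_pos: [348.2, 367.9, 213.3]
tool_rot: [-0.473, -3.101, 0.014]
wrist_force: [0.1, -0.5, -0.2]
opening: 0.0
```

```bash
cat >> h.py <<'E'
from scipy.spatial.transform import Rotation as R
c=np.array([563,55]);ps=-0.31
def st():
    s=monitor.read_state();M=R.from_rotvec(s["tool_rot"]).as_matrix()
    Q=np.array([[np.cos(ps),np.sin(ps)],[-np.sin(ps),np.cos(ps)]])
    print("t",round(s["time"],2),"sel xy",np.round(Q@(s["tool_pos"][:2]-c),1),"z",round(s["tool_pos"][2],1),"toolx yaw-(pi+ps)",round((np.arctan2(M[1,0],M[0,0])-np.pi-ps+np.pi)%(2*np.pi)-np.pi,3),"F sel",np.round(Q@s["wrist_force"][:2],1),"op",round(s["opening"],2))
E
python3 -c "from h import *;st()"
```

```text
t 0.9 sel xy [-300.   232.5] z 213.3 toolx yaw-(pi+ps) 0.007 F sel [ 0.3 -0.5] op 0.0
```

Emit:
drive_tool:
  increments:
    - [-28,-32,-1,0,-1]
    - [-28,-32,-1,0,-1]
    - [-28,-32,-1,0,-1]
    - [-28,-32,-1,0,-1]
    - [-28,-32,-1,0,-1]
    - [-28,-32,-1,0,-1]
    - [-20,-25,0,0,-1]
    - [0,0,0,0,-1]

```text
time: 1.7
tool_pos: [464.6, 88.6, 218.4]
tool_rot: [-0.478, -3.099, 0.019]
wrist_force: [0.1, 0.0, -0.4]
opening: -0.001
```

```bash
python3 -c "
from h import *;st()
a=imaging.capture('scene')[110:230,265:385];b=imaging.capture('side')[100:250,215:375]
cv2.imwrite('pics/p1.png',np.hstack([cv2.resize(a,(400,400)),cv2.resize(b,(400,400))])[:,:,::-1]);st()"
```

```text
t 1.7 sel xy [-104.    2.] z 218.4 toolx yaw-(pi+ps) 0.004 F sel [0.1 0.1] op -0.0
t 1.8 sel xy [-105.8    4.2] z 218.2 toolx yaw-(pi+ps) 0.006 F sel [-0.8  0.5] op -0.0
```

View pics/p1.png

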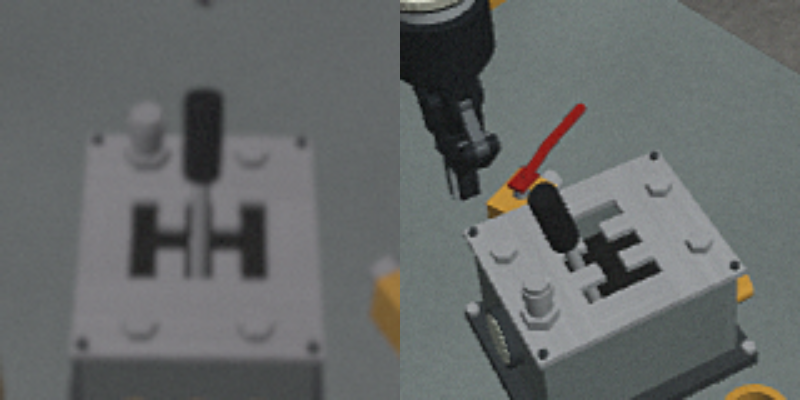

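The closed fingers are on the robot side of the grip and clear of the coupling. Descending to tips at about z 166 and creeping in.

Emit:
drive_tool:
  increments:
    - [0,0,12,0,-1]
    - [0,0,12,0,-1]
    - [0,0,11,0,-1]
    - [0,0,0,0,-1]
    - [-8,0,0,0,-1]
    - [-8,0,0,0,-1]
    - [-6,0,0,0,-1]
    - [0,0,0,0,-1]

```text
time: 2.6
tool_pos: [483.5, 88.8, 178.1]
tool_rot: [-0.462, -3.097, 0.016]
wrist_force: [-0.6, -0.6, 0.7]
opening: 0.001
```

```bash
python3 -c "from h import *;st()"
```

```text
t 2.6 sel xy [-86.    7.9] z 178.1 toolx yaw-(pi+ps) 0.014 F sel [-0.4 -0.7] op 0.0
```

Emit:
drive_tool:
  increments:
    - [-4,-4,-2,0,-1]
    - [-6,-1,-1,0,-1]
    - [-6,0,0,0,-1]
    - [-6,0,0,0,-1]
    - [-6,0,0,0,-1]
    - [-6,0,0,0,-1]
    - [-6,0,0,0,-1]
    - [-6,0,0,0,-1]

```text
time: 3.4
tool_pos: [528.4, 69.3, 182.9]
tool_rot: [-0.464, -3.094, 0.014]
wrist_force: [-2.1, 1.3, 1.5]
opening: -0.002
```

```bash
python3 -c "from h import *;st()"
```

```text
t 3.4 sel xy [-37.3   3. ] z 182.9 toolx yaw-(pi+ps) 0.012 F sel [-2.4  0.6] op -0.0
```

Emit:
drive_tool:
  increments:
    - [-4,0,0,0,-1]
    - [-3,0,0,0,-1]
    - [-2,0,0,0,-1]
    - [0,0,0,0,-1]
    - [0,0,0,0,-1]
    - [0,0,0,0,-1]
    - [0,0,0,0,-1]
    - [0,0,0,0,-1]

```text
time: 4.2
tool_pos: [538.2, 66.1, 182.1]
tool_rot: [-0.464, -3.094, 0.015]
wrist_force: [-1.0, 0.4, 0.6]
opening: 0.001
```

```bash
python3 -c "
from h import *;st()
a=imaging.capture('scene')[110:230,265:385];b=imaging.capture('side')[130:250,245:365]
cv2.imwrite('pics/p2.png',np.hstack([cv2.resize(a,(400,400)),cv2.resize(b,(400,400))])[:,:,::-1]);st()"
```

```text
t 4.2 sel xy [-27.   3.] z 182.1 toolx yaw-(pi+ps) 0.012 F sel [-1.1  0. ] op 0.0
t 4.3 sel xy [-27.   3.] z 182.1 toolx yaw-(pi+ps) 0.012 F sel [-2.1 -0.9] op -0.0
```

View pics/p2.png

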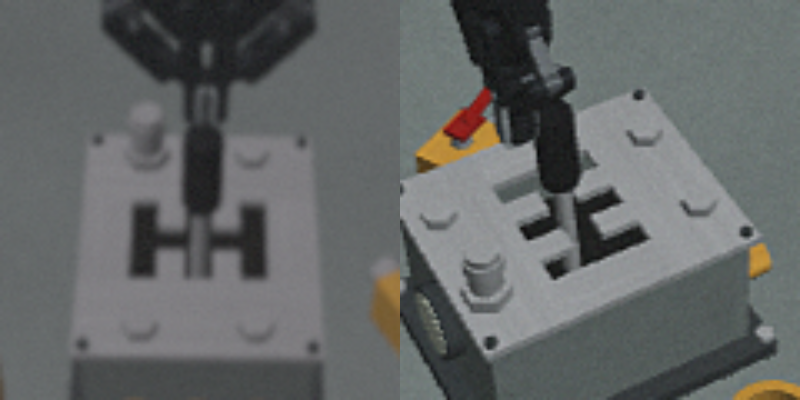

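```bash
python3 - <<'E'
from h import *
Q=np.array([[np.cos(ps),np.sin(ps)],[-np.sin(ps),np.cos(ps)]])
for a,b in(((204,169),(158,146)),((203,207),(161,186)),((205,130),(156,106))):
    p=tri([ray("scene",(265+a[0]*.3-.3,110+a[1]*.3-.3)),ray("side",(245+b[0]*.3-.3,130+b[1]*.3-.3))]);q=Q@(p[:2]-c);print(q,p[2],"lean",np.arctan2(q,p[2]-20))
E
```

```text
[-3.35625588  2.60766729] 175.33734781931392 lean [-0.02160288  0.01678555]
[-3.65485833  2.55516735] 139.68641026953316 lean [-0.03052747  0.02134561]
[-2.7604873  2.4243448] 209.61839805838895 lean [-0.01455709  0.01278469]
```

Lean is about −0.02, so 3 mm more, then back off and move round to the +y side.

Emit:
drive_tool:
  increments:
    - [-2,0,0,0,-1]
    - [-1.5,0,0,0,-1]
    - [0,0,0,0,-1]
    - [15,0,0,0,-1]
    - [15,0,0,0,-1]
    - [10,10,0,0,-1]
    - [0,25,0,0,-1]
    - [0,25,0,0,-1]

```text
time: 5.1
tool_pos: [517.0, 135.3, 181.9]
tool_rot: [-0.471, -3.095, 0.015]
wrist_force: [0.3, 0.2, -0.3]
opening: 0.0
```

```bash
python3 -c "from h import *;st()"
```

```text
t 5.1 sel xy [-68.3  62.5] z 181.9 toolx yaw-(pi+ps) 0.008 F sel [0.2 0.3] op 0.0
```

Emit:
drive_tool:
  increments:
    - [-20,2,0,0,-1]
    - [-20,0,0,0,-1]
    - [-16,0,0,0,-1]
    - [-8,0,0,0,-1]
    - [0,0,0,0,-1]
    - [0,0,0,0,-1]
    - [0,0,0,0,-1]
    - [0,0,0,0,-1]

```text
time: 5.9
tool_pos: [576.6, 125.5, 181.5]
tool_rot: [-0.461, -3.096, 0.011]
wrist_force: [-0.7, -0.8, -0.5]
opening: 0.0
```

```bash
python3 -c "
from h import *;st()
a=imaging.capture('scene')[110:230,265:385];b=imaging.capture('side')[130:250,245:365]
cv2.imwrite('pics/p3.png',np.hstack([cv2.resize(a,(400,400)),cv2.resize(b,(400,400))])[:,:,::-1])"
```

```text
t 5.9 sel xy [-8.6 71.3] z 181.5 toolx yaw-(pi+ps) 0.014 F sel [-0.4 -1. ] op 0.0
```

View pics/p3.png

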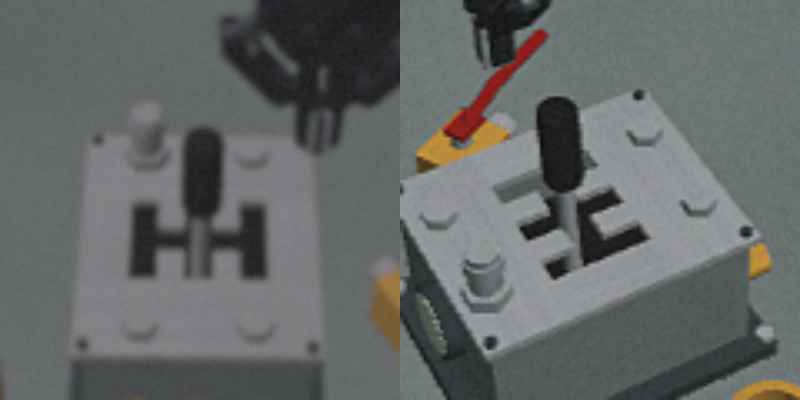

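The lever stands practically upright (scene 204,170) and the fingers are clear on the +y side. Aligning x and pushing −y.

Emit:
drive_tool:
  increments:
    - [-7,-8,0,0,-1]
    - [-1,-10,0,0,-1]
    - [0,-10,0,0,-1]
    - [0,-6,0,0,-1]
    - [0,-6,0,0,-1]
    - [0,-6,0,0,-1]
    - [0,-5,0,0,-1]
    - [0,0,0,0,-1]

```text
time: 6.8
tool_pos: [568.7, 69.9, 182.6]
tool_rot: [-0.463, -3.097, 0.008]
wrist_force: [0.6, 0.2, 0.7]
opening: 0.002
```

```bash
python3 -c "from h import *;st()"
```

```text
t 6.8 sel xy [ 0.9 15.9] z 182.6 toolx yaw-(pi+ps) 0.013 F sel [0.5 0.4] op 0.0
```

Emit:
drive_tool:
  increments:
    - [0,-4,0,0,-1]
    - [0,-4,0,0,-1]
    - [0,-4,0,0,-1]
    - [0,-4,0,0,-1]
    - [0,0,0,0,-1]
    - [0,0,0,0,-1]
    - [0,0,0,0,-1]
    - [0,0,0,0,-1]

```text
time: 7.6
tool_pos: [563.7, 54.2, 182.5]
tool_rot: [-0.462, -3.097, 0.007]
wrist_force: [1.3, 1.0, -0.3]
opening: -0.001
```

```bash
python3 -c "
from h import *;st()
a=imaging.capture('scene')[110:230,265:385];b=imaging.capture('side')[130:250,245:365]
cv2.imwrite('pics/p4.png',np.hstack([cv2.resize(a,(400,400)),cv2.resize(b,(400,400))])[:,:,::-1])"
```

```text
t 7.6 sel xy [ 0.9 -0.6] z 182.5 toolx yaw-(pi+ps) 0.014 F sel [1.  1.4] op -0.0
```

View pics/p4.png

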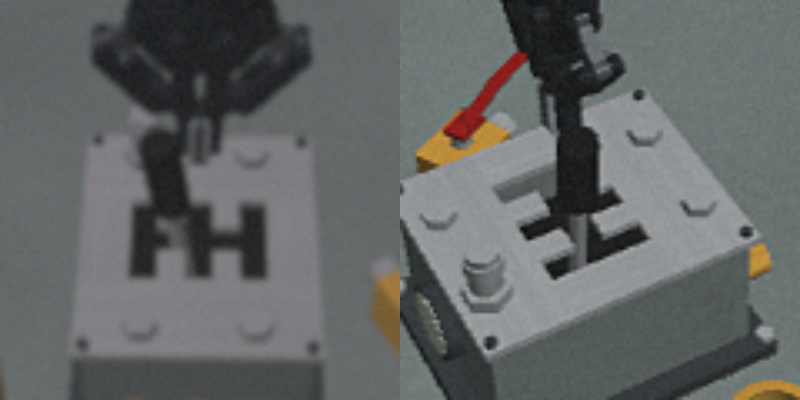

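The lever is crossing the passage (grip now at scene 163,170). Continuing.

Emit:
drive_tool:
  increments:
    - [0,-5,0,0,-1]
    - [0,-5,0,0,-1]
    - [0,-5,0,0,-1]
    - [0,-4,0,0,-1]
    - [0,-3,0,0,-1]
    - [0,0,0,0,-1]
    - [0,0,0,0,-1]
    - [0,0,0,0,-1]

```text
time: 8.5
tool_pos: [556.3, 31.0, 182.4]
tool_rot: [-0.463, -3.097, 0.007]
wrist_force: [0.2, 1.5, -0.5]
opening: 0.0
```

```bash
python3 -c "from h import *;st()"
```

```text
t 8.5 sel xy [  1.  -24.9] z 182.4 toolx yaw-(pi+ps) 0.013 F sel [-0.2  1.5] op 0.0
```

Emit:
drive_tool:
  increments:
    - [0,-2,0,0,-1]
    - [0,-2,0,0,-1]
    - [0,-2,0,0,-1]
    - [0,0,0,0,-1]
    - [0,0,0,0,-1]
    - [0,0,0,0,-1]
    - [0,0,0,0,-1]
    - [0,0,0,0,-1]

```text
time: 9.3
tool_pos: [554.7, 24.4, 183.0]
tool_rot: [-0.461, -3.097, 0.009]
wrist_force: [0.3, -0.2, -0.0]
opening: 0.001
```

```bash
python3 -c "
from h import *;st()
a=imaging.capture('scene')[110:230,265:385];b=imaging.capture('side')[130:250,245:365]
cv2.imwrite('pics/p5.png',np.hstack([cv2.resize(a,(400,400)),cv2.resize(b,(400,400))])[:,:,::-1])"
```

```text
t 9.3 sel xy [  1.4 -31.7] z 183.0 toolx yaw-(pi+ps) 0.014 F sel [ 0.3 -0.1] op 0.0
```

View pics/p5.png

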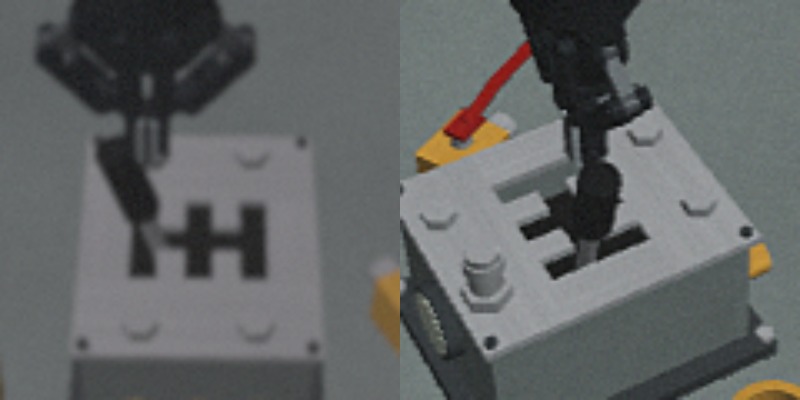

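```bash
python3 - <<'E'
from h import *
Q=np.array([[np.cos(ps),np.sin(ps)],[-np.sin(ps),np.cos(ps)]])
for a,b in(((131,180),(197,200)),((147,210),(192,230)),((116,148),(202,172))):
    p=tri([ray("scene",(265+a[0]*.3-.3,110+a[1]*.3-.3)),ray("side",(245+b[0]*.3-.3,130+b[1]*.3-.3))]);q=Q@(p[:2]-c);print(q,p[2],"lean",np.arctan2(q,p[2]-20))
E
```

```text
[ -0.43775272 -43.00131222] 167.97896280426278 lean [-0.0029582  -0.28280222]
[ -2.78459462 -34.84592815] 135.71193358187486 lean [-0.02406024 -0.2925058 ]
[  0.85137631 -50.82355547] 198.26333202970727 lean [ 0.00477591 -0.27773517]
```

Crosswise lean is about −0.3, fore-aft about 0. It needs roughly 10 mm more, until the wall resists.

Emit:
drive_tool:
  increments:
    - [0,-3,0,0,-1]
    - [0,-3,0,0,-1]
    - [0,-2,0,0,-1]
    - [0,-2,0,0,-1]
    - [0,-1,0,0,-1]
    - [0,0,0,0,-1]
    - [0,0,0,0,-1]
    - [0,0,0,0,-1]

```text
time: 10.2
tool_pos: [551.0, 13.8, 182.4]
tool_rot: [-0.462, -3.097, 0.006]
wrist_force: [0.9, 2.5, 0.4]
opening: -0.002
```

```bash
python3 -c "from h import *;st()"
```

```text
t 10.2 sel xy [  1.2 -42.9] z 182.4 toolx yaw-(pi+ps) 0.014 F sel [0.1 2.7] op -0.0
```

Emit:
drive_tool:
  increments:
    - [0,-1.5,0,0,-1]
    - [0,-1.5,0,0,-1]
    - [0,0,0,0,-1]
    - [0,0,0,0,-1]
    - [0,0,0,0,-1]
    - [0,0,0,0,-1]
    - [0,0,0,0,-1]
    - [0,0,0,0,-1]

```text
time: 11.0
tool_pos: [550.1, 10.8, 182.4]
tool_rot: [-0.462, -3.097, 0.006]
wrist_force: [0.4, 0.5, -0.4]
opening: 0.001
```

```bash
python3 -c "
from h import *;st()
a=imaging.capture('scene')[110:230,265:385];b=imaging.capture('side')[130:250,245:365]
cv2.imwrite('pics/p6.png',np.hstack([cv2.resize(a,(400,400)),cv2.resize(b,(400,400))])[:,:,::-1])"
```

```text
t 11.0 sel xy [  1.2 -46. ] z 182.4 toolx yaw-(pi+ps) 0.014 F sel [0.2 0.6] op 0.0
```

View pics/p6.png

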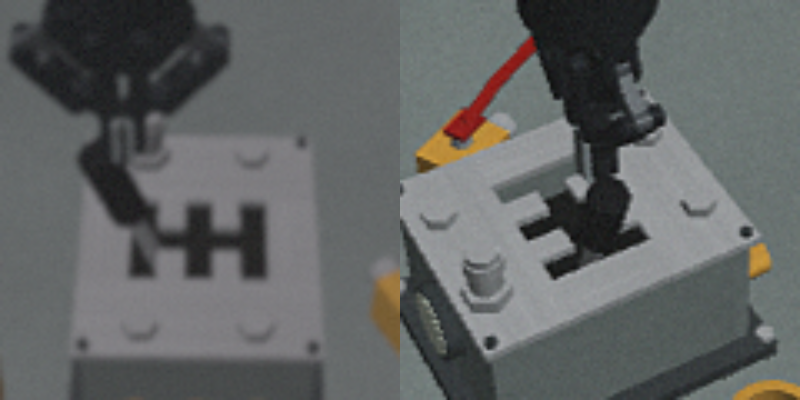

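```bash
python3 - <<'E'
from h import *
Q=np.array([[np.cos(ps),np.sin(ps)],[-np.sin(ps),np.cos(ps)]])
for a,b in(((114,184),(209,213)),):
    p=tri([ray("scene",(265+a[0]*.3-.3,110+a[1]*.3-.3)),ray("side",(245+b[0]*.3-.3,130+b[1]*.3-.3))]);q=Q@(p[:2]-c);print(q,p[2],"lean",np.arctan2(q-[0,2.5],p[2]-20))
E
```

```text
[  1.56548557 -53.90095463] 166.01273359163758 lean [ 0.01072116 -0.3686181 ]
```

Crosswise lean ≈ −0.37 and fore-aft ≈ 0, so it is in line with the outer slot. Backing off and going round to the +x side.

Emit:
drive_tool:
  increments:
    - [0,12,0,0,-1]
    - [0,16,0,0,-1]
    - [0,4,0,0,-1]
    - [-20,0,0,0,-1]
    - [-20,0,0,0,-1]
    - [-16,0,0,0,-1]
    - [0,-12,0,0,-1]
    - [0,-12,0,0,-1]

```text
time: 11.9
tool_pos: [608.5, 7.2, 181.5]
tool_rot: [-0.451, -3.097, 0.01]
wrist_force: [0.2, 0.3, 0.2]
opening: 0.001
```

```bash
python3 -c "from h import *;st()"
```

```text
t 11.9 sel xy [ 57.9 -31.7] z 181.5 toolx yaw-(pi+ps) 0.021 F sel [0.1 0.4] op 0.0
```

Emit:
drive_tool:
  increments:
    - [0,-14,0,-0.02,-1]
    - [0,-9,0,0,-1]
    - [10,0,0,0,-1]
    - [10,0,0,0,-1]
    - [8,0,0,0,-1]
    - [6,0,0,0,-1]
    - [5,0,0,0,-1]
    - [0,0,0,0,-1]

```text
time: 12.7
tool_pos: [557.8, -5.6, 182.8]
tool_rot: [-0.422, -3.102, 0.011]
wrist_force: [0.3, -0.6, -0.6]
opening: 0.002
```

```bash
python3 -c "from h import *;st()"
```

```text
t 12.7 sel xy [ 13.5 -59.3] z 182.8 toolx yaw-(pi+ps) 0.04 F sel [ 0.5 -0.4] op 0.0
```

Emit:
drive_tool:
  increments:
    - [4,0,0,0.02,-1]
    - [5,0,0,0.02,-1]
    - [5,0,0,0,-1]
    - [4,0,0,0,-1]
    - [4,0,0,0,-1]
    - [3,0,0,0,-1]
    - [0,0,0,0,-1]
    - [0,0,0,0,-1]

```text
time: 13.5
tool_pos: [534.3, 2.8, 185.1]
tool_rot: [-0.489, -3.097, 0.01]
wrist_force: [1.4, -0.6, 1.4]
opening: 0.001
```

```bash
python3 -c "from h import *;st()"
```

```text
t 13.5 sel xy [-11.4 -58.5] z 185.1 toolx yaw-(pi+ps) -0.003 F sel [ 1.5 -0.2] op 0.0
```

Emit:
drive_tool:
  increments:
    - [2,0,2,0,-1]
    - [2,0,1,0,-1]
    - [2,0,0,0,-1]
    - [2,0,0,0,-1]
    - [2,0,0,0,-1]
    - [0,0,0,0,-1]
    - [0,0,0,0,-1]
    - [0,0,0,0,-1]

```text
time: 14.3
tool_pos: [526.2, 5.1, 184.5]
tool_rot: [-0.49, -3.101, 0.012]
wrist_force: [0.9, -0.0, 3.0]
opening: -0.002
```

```bash
python3 -c "
from h import *;st()
a=imaging.capture('scene')[110:230,265:385];b=imaging.capture('side')[130:250,245:365]
cv2.imwrite('pics/p7.png',np.hstack([cv2.resize(a,(400,400)),cv2.resize(b,(400,400))])[:,:,::-1])"
```

```text
t 14.3 sel xy [-19.8 -58.8] z 184.5 toolx yaw-(pi+ps) -0.003 F sel [0.8 0.2] op -0.0
```

View pics/p7.png

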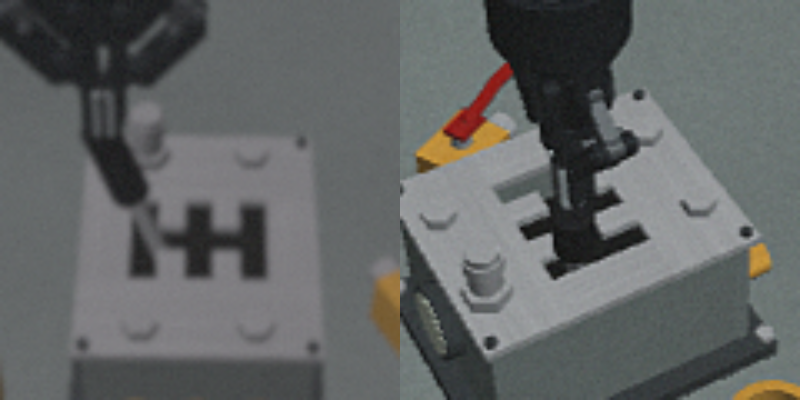

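The lever is in the outer slot and moving toward the coupling end (grip foot at scene 132,197), but not home yet. Continuing in small steps until the stop resists.

Emit:
drive_tool:
  increments:
    - [2,0,1,0,-1]
    - [2,0,1,0,-1]
    - [2,0,1,0,-1]
    - [2,0,0,0,-1]
    - [2,0,0,0,-1]
    - [0,0,0,0,-1]
    - [0,0,0,0,-1]
    - [0,0,0,0,-1]

```text
time: 15.2
tool_pos: [517.6, 7.9, 183.6]
tool_rot: [0.49, 3.101, -0.012]
wrist_force: [0.5, -0.5, 2.5]
opening: -0.004
```

```bash
python3 -c "from h import *;st();print(monitor.read_state()['wrist_force'])"
```

```text
t 15.2 sel xy [-28.9 -58.7] z 183.6 toolx yaw-(pi+ps) -0.003 F sel [ 0.6 -0.3] op -0.0
[ 0.47951136 -0.46302168  2.51095258]
```

```bash
python3 -c "
from h import *
a=imaging.capture('scene')[120:200,270:350];b=imaging.capture('side')[150:250,255:355]
cv2.imwrite('pics/p8.png',np.hstack([cv2.resize(a,(400,400)),cv2.resize(b,(400,400))])[:,:,::-1])"
```

```text
(no output)
```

View pics/p8.png

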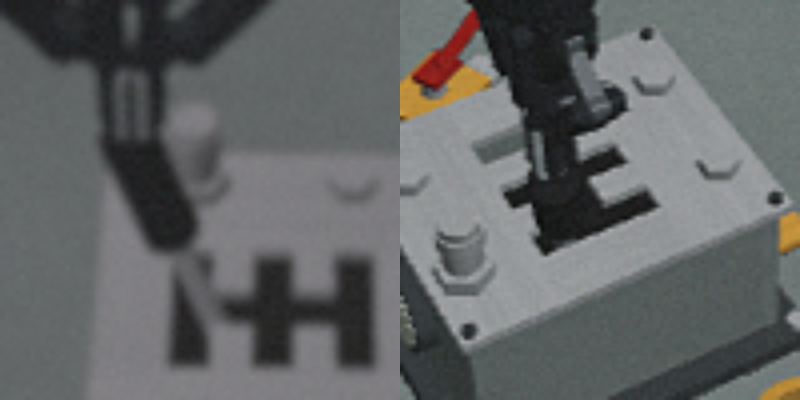

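```bash
python3 - <<'E'
from h import *
Q=np.array([[np.cos(ps),np.sin(ps)],[-np.sin(ps),np.cos(ps)]])
def proj(n,P):
    p=imaging.camera_params(n);q=np.linalg.inv(p["T"])@np.r_[P,1];return np.array([p["fx"]*q[0]/q[2]+p["cx"],p["fy"]*q[1]/q[2]+p["cy"]])
o={"scene":(270,120,5),"side":(255,150,4)}
def show(l,P):
    print(l,*[(n,np.round((proj(n,P)-o[n][:2])*o[n][2])) for n in o])
s=monitor.read_state();M=R.from_rotvec(s["tool_rot"]).as_matrix()
show("tip",s["tool_pos"]+M@[0,0,17]);show("tcp-20",s["tool_pos"]-M@[0,0,20])
for lx in(0,-.1,-.2,-.28):
    # unit dir
    d=np.array([np.tan(lx),np.tan(-.37),1]);d/=np.linalg.norm(d)
    for r in(125,185):
        P=np.r_[c+Q.T@(d[:2]*r+[0,2.5]),20+d[2]*r];show((lx,r,np.round(P)),P)
E
```

```text
tip ('scene', array([131., 176.])) ('side', array([155., 200.]))
tcp-20 ('scene', array([128., 113.])) ('side', array([149., 148.]))
(0, 125, array([550.,  14., 137.])) ('scene', array([168., 273.])) ('side', array([194., 197.]))
(0, 185, array([543.,  -6., 192.])) ('scene', array([111., 182.])) ('side', array([210., 149.]))
(-0.1, 125, array([539.,  18., 136.])) ('scene', array([170., 254.])) ('side', array([174., 206.]))
(-0.1, 185, array([527.,  -1., 192.])) ('scene', array([115., 153.])) ('side', array([178., 163.]))
(-0.2, 125, array([528.,  22., 135.])) ('scene', array([172., 237.])) ('side', array([153., 216.]))
(-0.2, 185, array([511.,   5., 189.])) ('scene', array([119., 128.])) ('side', array([145., 178.]))
(-0.28, 125, array([520.,  26., 133.])) ('scene', array([175., 224.])) ('side', array([137., 224.]))
(-0.28, 185, array([498.,  10., 187.])) ('scene', array([124., 111.])) ('side', array([119., 191.]))
```

```bash
python3 - <<'E'
from h import *
def proj(n,P):
    p=imaging.camera_params(n);q=np.linalg.inv(p["T"])@np.r_[P,1];return np.array([p["fx"]*q[0]/q[2]+p["cx"],p["fy"]*q[1]/q[2]+p["cy"]])
for l,P in(("p3",(576.6,125.5,164.5)),("p5",(554.7,24.4,166)),("p7",(526.2,5.1,167.5))):
    print(l,"scene",np.round((proj("scene",P)-[265,110])/.3),"side",np.round((proj("side",P)-[245,130])/.3))
g=cv2.imread("pics/p8.png",0);s=cv2.imread("pics/p8.png")
np.set_printoptions(linewidth=250)
print("scene rows 80..260 step8, cols 80..230 step 8");print(g[80:260:8,80:230:8])
E
```

```text
p3 scene [308. 178.] side [99. 90.]
p5 scene [145. 186.] side [187. 186.]
p7 scene [104. 160.] side [176. 226.]
scene rows 80..260 step8, cols 80..230 step 8
[[100  98  77  41  55  84  72  82  73  40  45  85 102 100 100 100  99 100  99]
 [100 100  77  44  57  79  63  75  74  41  44  80  97  99 101  99  98  98 100]
 [102 100  80  47  61  76  58  71  74  44  43  79  96 101 101 101 101 100  99]
 [101  99  83  49  54  77  63  71  73  47  48  86 104 111 116 114 109 101 101]
 [100  99  81  49  53  75  59  70  77  48  49  95 116 123 125 125 121 110 101]
 [101 101  92  57  51  76  62  70  74  46  56  97 122 125 127 126 125 109 101]
 [100 101  97  64  51  75  66  68  75  49  74 104 118 123 120 123 118 102  99]
 [102 101  85  55  45  68  60  62  70  48  70 105 109 112 111 108  95  90  96]
 [102 101  86  49  36  42  42  42  43  35  52  87 104 104 101  93  84  81  93]
 [100 103  95  61  35  33  31  29  30  29  36  73  96 101  95  82  75  78 104]
 [102 101  99  75  43  33  32  36  32  32  35  58  87  95  90  79  71  84 116]
 [102 101 103  90  63  34  34  31  34  35  33  39  79  93  89  77  69  89
[... 175 characters left out ...]
04 115 124  92  46  35  31  30  36  33  38  68 100 103 104  92  96]
 [102 102 104 116 127 111  68  36  30  34  31  34  30  45  76  92  93  98 118]
 [104 102 106 119 129 125  94  47  34  37  37  33  35  36  62 102 115 122 128]
 [103 102 105 119 128 127 110  69  36  31  35  33  34  33  50 105 126 127 126]
 [104 105 107 119 127 128 123  87  46  31  35  30  33  35  40  96 124 127 126]
 [103 103 104 121 129 131 129 112  64  32  35  39  33  31  49 100 126 129 127]
 [103 103 108 122 128 128 129 125  87  44  30  34  33  41  74 114 128 127 129]
 [101 102 108 123 125 129 127 127 112  74  56  49  53  65  88 111 116 124 128]
 [102 102 109 122 126 127 129 129 126 114 105  97  91  91  87  83  90 117 126]]
```

The fingertips really end about 15–20 mm higher than I assumed (in p3, predicted row 178 against ~150 seen). So the fingers are riding near the grip's top end. I'll back off, go lower and push again.

Emit:
drive_tool:
  increments:
    - [-4,0,-10,0,-1]
    - [-20,0,-2,0,-1]
    - [-20,0,0,0,-1]
    - [-8,0,0,0,-1]
    - [0,0,12,0,-1]
    - [0,0,14,0,-1]
    - [0,0,10,0,-1]
    - [0,0,0,0,-1]

```text
time: 16.1
tool_pos: [561.6, -7.6, 153.1]
tool_rot: [-0.488, -3.09, 0.013]
wrist_force: [-0.4, 0.6, -0.3]
opening: 0.003
```

```bash
python3 - <<'E'
from h import *
st()
h=imaging.capture('scene');g=cv2.cvtColor(h,cv2.COLOR_RGB2GRAY)
print("rows136-190,cols 282-322");print(g[136:190:2,282:322:2])
E
```

```text
t 16.1 sel xy [ 17.8 -60.1] z 153.1 toolx yaw-(pi+ps) -0.003 F sel [-0.6  0.4] op 0.0
rows136-190,cols 282-322
[[ 36  35  38  33  37  37  38  31  35  34  27  29  36  34  34  35  33  53
   67  73]
 [ 32  38  42  29  28  34  31  33  40  43  40  34  37  36  39  34  35  47
   55  60]
 [ 40  44  43  33  35  27  32  34  45  38  38  31  36  40  31  45  45  50
   50  55]
 [ 37  35  36  33  33  36  33  34  36  34  37  40  39  35  52  72  56  54
   50  48]
 [ 37  28  33  29  35  40  29  37  38  35  35  34  35  57  93  65  54  67
   52  38]
 [ 33  31  39  30  33  39  37  33  29  36  33  34  58  90  72  43  50  64
   44  35]
 [ 36  35  31  31  39  36  35  35  36  34  40  54  72  60  34  39  43  39
   38  34]
 [ 38  36  35  39  36  34  36  34  32  38  42  76  53  41  38  40  38  35
   35  49]
 [ 44  38  35  31  31  34  32  33  33  41  36  47  46  40  42  33  36  35
   50  96]
 [ 46  41  38  34  36  37  31  38  35  36  45  47  47  44  40  40  35  63
  105 126]
 [ 37  36  28  29  35  33  35  43  33  38  35  36  42  37  36  36  53 106
  127 126]
 [ 37  39  40  32  32  36  37  34  39  35  35  37  39 
[... 606 characters left out ...]
 128 128
  127 102]
 [103 105 104 107 125 112  85  88 108 125 129 100  96  98  79  95 128 131
  129  97]
 [104 105 102 106 126 128 125 126 126 126 129  89  81 102  92 105 125 124
  123  98]
 [103 104 106 110 125 126 129 128 127 128 129  91  56  94  98  94  98 101
  106  80]
 [106 104 105 106 127 126 130 127 127 127 127  89  35  79  99  91  74  56
   60  47]
 [104 105 103 110 126 127 128 127 126 126 125  82  35  54  94  99  74  40
   39  38]
 [106 105 108 113 125 125 128 128 127 125 123  81  37  39  83 107 103  85
   79  60]
 [106 105 103 114 124 127 127 124 128 125 119  74  37  38  58 117 128 126
  127  92]
 [103 105 104 113 125 126 126 126 126 123 119  67  34  37  48 111 129 125
  128  96]]
```

Emit:
drive_tool:
  increments:
    - [0,10,0,0,-1]
    - [0,3,0,0,-1]
    - [6,0,0,0,-1]
    - [6,0,0,0,-1]
    - [4,0,0,0,-1]
    - [3,0,0,0,-1]
    - [2,0,0,0,-1]
    - [0,0,0,0,-1]

```text
time: 16.95
tool_pos: [544.8, 13.7, 156.0]
tool_rot: [-0.487, -3.094, 0.012]
wrist_force: [0.6, -0.3, 0.1]
opening: 0.007
```

```bash
python3 - <<'E'
from h import *
st()
def proj(n,P):
    p=imaging.camera_params(n);q=np.linalg.inv(p["T"])@np.r_[P,1];return np.array([p["fx"]*q[0]/q[2]+p["cx"],p["fy"]*q[1]/q[2]+p["cy"]])
for z in(170,153,136):print(z,proj("scene",(561.6,-7.6,z)))
E
```

```text
t 16.95 sel xy [ -4.8 -44.9] z 156.0 toolx yaw-(pi+ps) -0.002 F sel [ 0.6 -0.1] op 0.01
170 [294.46074374 170.19636068]
153 [294.83983121 175.65332752]
136 [295.20720764 180.94171388]
```

Emit:
drive_tool:
  increments:
    - [2,0,3,0,-1]
    - [2,0,2,0,-1]
    - [2,0,1,0,-1]
    - [2,0,0,0,-1]
    - [2,0,0,0,-1]
    - [0,0,0,0,-1]
    - [0,0,0,0,-1]
    - [0,0,0,0,-1]

```text
time: 17.75
tool_pos: [537.7, 16.6, 151.3]
tool_rot: [-0.489, -3.101, 0.01]
wrist_force: [2.5, -1.3, 0.7]
opening: 0.001
```

```bash
python3 -c "from h import *;st()"
```

```text
t 17.75 sel xy [-12.3 -44.3] z 151.3 toolx yaw-(pi+ps) -0.003 F sel [ 2.8 -0.5] op 0.0
```

Contact (2.8 N). Continuing.

Emit:
drive_tool:
  increments:
    - [2,0,0,0,-1]
    - [2,0,0,0,-1]
    - [2,0,0,0,-1]
    - [2,0,0,0,-1]
    - [2,0,0,0,-1]
    - [2,0,0,0,-1]
    - [2,0,0,0,-1]
    - [2,0,0,0,-1]

```text
time: 18.55
tool_pos: [529.5, 21.2, 154.0]
tool_rot: [0.486, 3.088, -0.007]
wrist_force: [5.8, -0.0, -0.6]
opening: -0.001
```

```bash
python3 -c "from h import *;st()"
```

```text
t 18.55 sel xy [-21.6 -42.4] z 154.0 toolx yaw-(pi+ps) -0.002 F sel [5.5 1.8] op -0.0
```

Emit:
drive_tool:
  increments:
    - [3,-2,1,0,-1]
    - [4,-1,1,0,-1]
    - [4,-1,0,0,-1]
    - [5,-1,0,0,-1]
    - [5,-1,0,0,-1]
    - [5,-1,0,0,-1]
    - [5,-1,0,0,-1]
    - [5,-1,0,0,-1]

```text
time: 19.35
tool_pos: [516.1, 28.7, 163.1]
tool_rot: [0.48, 3.032, 0.02]
wrist_force: [3.1, 1.4, 1.1]
opening: 0.004
```

```bash
python3 - <<'E'
from h import *
st()
g=cv2.cvtColor(imaging.capture('scene'),cv2.COLOR_RGB2GRAY)
print("rows150-196,cols 288-326");print("\n".join(" ".join(f"{v:3d}" for v in r) for r in g[150:198:2,288:326:2]))
E
```

```text
t 19.35 sel xy [-36.6 -39.3] z 163.1 toolx yaw-(pi+ps) -0.005 F sel [2.6 2.3] op 0.0
rows150-196,cols 288-326
102  96  53  31  39  37  32  56  82  66  85  74  70 101 115 113 117 112 111
102 106  86  34  34  33  29  34  54  70  79  78  72 112 128 127 127 126 127
102 110 116  59  35  32  29  36  27  73  87  75  79 112 122 128 131 125 128
103 109 124  89  37  33  33  35  39  48  85  90 103  96 113 128 126 127 127
103 110 129 119  63  31  37  33  38  39  86 106  96  92 118 126 127 127 128
103 113 131 130  93  40  33  38  35  34  54  91  98 121 128 128 128 126 124
105 115 127 131 119  56  34  37  37  34  53 114 125 128 128 126 130 127 130
105 118 129 129 125  79  40  35  35  37  84 123 128 127 126 125 125 128 125
103 118 131 130 130 107  66  51  57  76 108 127 127 129 132 129 127 126 127
105 122 127 129 129 131 119 114 104  98  99 126 130 129 128 129 129 127 126
103 120 127 130 130 128 128 127 114 104  98  92 109 129 128 128 119 104 104
108 119 128 132 130 129 129 127 103 103 103  76  86 130 127 129 102  56  53
104 120 126 131 128 127 128 126  92  82 106  88 101 129 127 128  99  39  36
106 126 127 132 126 127 126 127  89  64 107  99 109 127 128 125  97  40  40
111 124 127 127 128 128 126 127  90  47  94 105  97  99  97 102  80  36  40
107 125 127 130 128 126 125 124  90  38  71 104 101  77  58  57  46  36  36
108 124 127 129 130 127 128 126  80  39  48  94 102  87  48  35  41  35  39
112 125 127 126 125 126 127 126  78  41  44  69 110 107  89  80  62  33  42
115 124 127 128 126 127 125 123  75  38  37  51 114 131 126 127  92  41  39
114 122 127 127 126 123 126 119  67  35  42  49 113 129 128 128  94  43  40
118 125 126 124 128 127 125 119  63  38  35  43 109 128 126 127  91  38  32
119 123 129 127 127 125 124 117  74  60  63  68 111 127 128 128  90  56  55
120 127 129 128 129 128 126 128 125 119 122 119 127 128 128 129 125 118 118
123 129 129 129 129 128 128 129 130 127 127 129 131 128 126 128 127 128 128
```

The fingers slid off toward +y under load (consistent with the lever being against its stop) and the tool tilted slightly. Backing out upward to look.

Emit:
drive_tool:
  increments:
    - [-6,3,0,0,-1]
    - [-8,4,-4,0,-1]
    - [-15,4,-10,0,-1]
    - [-20,5,-15,0,-1]
    - [-20,5,-15,0,-1]
    - [-10,30,-15,0,-1]
    - [0,40,-10,0,-1]
    - [0,40,0,0,-1]

```text
time: 20.2
tool_pos: [625.2, 125.7, 235.9]
tool_rot: [0.494, 3.052, 0.007]
wrist_force: [0.8, -0.2, 0.1]
opening: 0.003
```

```bash
python3 - <<'E'
from h import *
st();print(R.from_rotvec(monitor.read_state()["tool_rot"]).as_matrix()[:,2])
a=imaging.capture('scene');b=imaging.capture('side')
cv2.imwrite("pics/sc9.png",a[:,:,::-1]);cv2.imwrite("pics/sd9.png",b[:,:,::-1])
cv2.imwrite('pics/p9.png',np.hstack([cv2.resize(a[120:200,270:350],(400,400),interpolation=2),cv2.resize(b[150:230,260:340],(400,400),interpolation=2)])[:,:,::-1])
E
```

```text
t 20.2 sel xy [37.7 86.3] z 235.9 toolx yaw-(pi+ps) -0.011 F sel [0.8 0. ] op 0.0
[ 0.05019421 -0.00384242 -0.99873208]
```

View pics/p9.png

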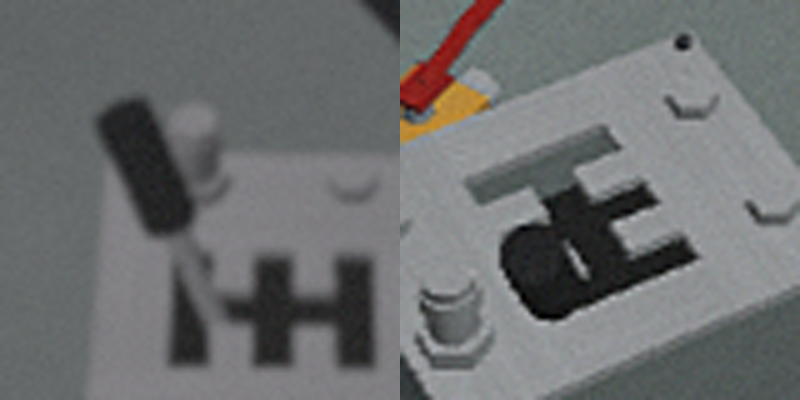

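```bash
python3 - <<'E'
from h import *
from scipy.optimize import least_squares
Q=np.array([[np.cos(ps),np.sin(ps)],[-np.sin(ps),np.cos(ps)]])
def proj(n,P):
    p=imaging.camera_params(n);q=np.linalg.inv(p["T"])@np.r_[P,1];return np.array([p["fx"]*q[0]/q[2]+p["cx"],p["fy"]*q[1]/q[2]+p["cy"]])
for n,f,x0,y0 in(("scene","sc9",270,120),("side","sd9",260,150)):
    g=cv2.imread(f"pics/{f}.png",0)[y0:y0+80,x0:x0+80]
    m=(cv2.resize(g,None,fx=4,fy=4,interpolation=cv2.INTER_LINEAR)<62).astype(np.uint8)
    k,l,s,ce=cv2.connectedComponentsWithStats(m)
    for i in range(1,k):
        if s[i,4]>1500:
            cn=max(cv2.findContours((l==i).astype(np.uint8),0,1)[0],key=cv2.contourArea)
            r=cv2.minAreaRect(cn);print(n,"centroid",ce[i]/4+[x0,y0],"area",s[i,4]/16,"rect",np.array(r[0])/4+[x0,y0],np.array(r[1])/4)
for lx in(-.20,-.24,-.28,-.30):
    d=np.array([np.tan(lx),np.tan(-.37),1]);d/=np.linalg.norm(d)
    P=np.r_[c+Q.T@(d[:2]*155+[0,2.5]),20+d[2]*155];print(lx,proj("scene",P),proj("side",P))
    for n in("scene","side"):
        # silhouette of cylinder: project rim points, hull centroid
        u=np.cross(Q.T.__class__ and d,[0,0,1]);u/=np.linalg.norm(u);v=np.cross(d,u)
        pts=[]
        for r in(125,185):
            for a in np.linspace(0,6.28,40):
                w=d*r+13*(np.cos(a)*u+np.sin(a)*v);pts.append(proj(n,np.r_[c+Q.T@(w[:2]+[0,2.5]),20+w[2]]))
        h=cv2.convexHull(np.float32(pts));M=cv2.moments(h);p=np.array(pts);print("  hull",n,M["m10"]/M["m00"],M["m01"]/M["m00"],"area",M["m00"],"min",p.min(0),"max",p.max(0))
E
```

```text
scene centroid [299.33310811 153.20472973] area 277.5 rect [299.37584305 153.5450592 ] [27.94405174 11.02146435]
scene centroid [331.63235294 182.45951045] area 323.0 rect [329.75 182.5 ] [20.5 29. ]
side centroid [296.05795868 200.65078061] area 532.4375 rect [297.90335846 198.25128937] [23.47988129 36.12094116]
-0.2 [299.25423865 156.68313845] [292.34794053 199.38976977]
  hull scene 299.1383812344141 156.4537362317105 area 350.26445320248604 min [288.16119878 141.83368655] max [309.97072759 171.19395257]
  hull side 292.2678607127052 199.03657572994118 area 256.5199941075407 min [284.54953688 188.1590143 ] max [299.70727429 210.0853514 ]
-0.24 [299.59167818 155.1459258 ] [289.69461773 200.69506067]
  hull scene 299.49167768894836 154.93602553582383 area 348.86160591221415 min [288.61010407 140.24690101] max [310.20611731 169.74000458]
  hull side 289.5664478385661 200.3557331011964 area 254.32859726552851 min [281.32560548 189.72665497] max [297.62953578 211.16459007]
-0.28 [299.96428339 153.70180121] [287.0431023  202.03716924]
  hull scene 299.8810636725305 153.51212511536704 area 347.51077796542086 min [289.13309954 138.76686847] max [310.46690465 168.36226923]
  hull side 286.8670235654562 201.71787359845314 area 253.96444848179817 min [278.08162895 191.30928856] max [295.52084627 212.24518746]
-0.3 [300.16351971 153.01505726] [285.71941918 202.72143542]
  hull scene 300.083801379173 152.8377518257137 area 346.5363944317214 min [289.39007803 138.0708265 ] max [310.61253042 167.70171713]
  hull side 285.51969953662086 202.41391876409034 area 254.1761318363715 min [276.47379867 192.12470268] max [294.45673879 212.79009617]
```

Scene fit gives about −0.285, side about −0.26. One more well-centred push will confirm it is against the stop.

Emit:
drive_tool:
  increments:
    - [0,-35,0,0,-1]
    - [0,-35,0,0,-1]
    - [0,-35,0,0,-1]
    - [0,-25,0,0,-1]
    - [0,-4,0,0,-1]
    - [0,0,25,0,-1]
    - [0,0,25,0,-1]
    - [0,0,18,0,-1]

```text
time: 21.1
tool_pos: [585.6, -3.3, 161.0]
tool_rot: [0.483, 3.064, 0.002]
wrist_force: [0.2, 0.0, -0.1]
opening: -0.005
```

```bash
python3 -c "from h import *;st()"
```

```text
t 21.1 sel xy [ 39.3 -48.7] z 161.0 toolx yaw-(pi+ps) -0.003 F sel [0.1 0.1] op -0.0
```

Emit:
drive_tool:
  increments:
    - [8,0,6,0,-1]
    - [10,-1,0,0,-1]
    - [10,-1,0,0,-1]
    - [8,0,1,0,-1]
    - [6,0,1,0,-1]
    - [3,0,1,0,-1]
    - [2,0,0,0,-1]
    - [0,0,0,0,-1]

```text
time: 21.9
tool_pos: [535.5, 11.7, 149.9]
tool_rot: [0.481, 3.067, 0.002]
wrist_force: [0.5, 0.2, 0.1]
opening: -0.003
```

```bash
python3 -c "from h import *;st()"
```

```text
t 21.9 sel xy [-13.  -49.6] z 149.9 toolx yaw-(pi+ps) -0.001 F sel [0.4 0.4] op -0.0
```

Emit:
drive_tool:
  increments:
    - [2,0,0,0,-1]
    - [2,0,0,0,-1]
    - [2,0,0,0,-1]
    - [2,0,0,0,-1]
    - [2,0,0,0,-1]
    - [2,0,0,0,-1]
    - [3,0,0,0,-1]
    - [3,0,0,0,-1]

```text
time: 22.7
tool_pos: [529.5, 15.9, 154.0]
tool_rot: [0.478, 3.042, 0.005]
wrist_force: [7.2, -0.5, -1.0]
opening: -0.002
```

```bash
python3 -c "from h import *;st()"
```

```text
t 22.7 sel xy [-20.  -47.4] z 154.0 toolx yaw-(pi+ps) -0.002 F sel [7.  1.7] op -0.0
```

It stops firmly at x ≈ −20 with 7 N, well above the 2–3 N that moves it, so it is against the slot end. Retreating clear.

Emit:
drive_tool:
  increments:
    - [-8,0,0,0,-1]
    - [-15,0,-5,0,-1]
    - [-20,0,-15,0,-1]
    - [-10,0,-25,0,-1]
    - [0,0,-30,0,-1]
    - [0,35,-20,0,-1]
    - [0,45,0,0,-1]
    - [0,45,0,0,-1]

```text
time: 23.5
tool_pos: [611.7, 115.7, 253.6]
tool_rot: [0.495, 3.054, -0.0]
wrist_force: [0.4, -1.3, 0.0]
opening: 0.002
```

Emit:
drive_tool:
  increments:
    - [0,40,-5,0,-1]
    - [0,40,-5,0,-1]
    - [0,40,0,0,-1]
    - [0,0,0,0,-1]
    - [0,0,0,0,-1]
    - [0,0,0,0,-1]
    - [0,0,0,0,-1]
    - [0,0,0,0,-1]

```text
time: 24.3
tool_pos: [648.9, 236.5, 260.7]
tool_rot: [0.492, 3.066, -0.006]
wrist_force: [-0.1, 0.6, -0.7]
opening: -0.003
```

```bash
python3 - <<'E'
from h import *
st()
for n,f,x0,y0 in(("scene","sc9",270,120),("side","sd9",260,150)):
    new=cv2.cvtColor(imaging.capture(n),cv2.COLOR_RGB2BGR);cv2.imwrite(f"pics/{f}b.png",new)
    for im in(cv2.imread(f"pics/{f}.png"),new):
        g=cv2.cvtColor(im,6)[y0:y0+80,x0:x0+80]
        m=(cv2.resize(g,None,fx=4,fy=4)<62).astype(np.uint8)
        k,l,s,ce=cv2.connectedComponentsWithStats(m)
        print(n,[(np.round(ce[i]/4+[x0,y0],2),np.round(s[i,:4]/4+[x0,y0,0,0],2)) for i in range(1,k) if s[i,4]>1500])
# loose parts: compare with initial pictures
for n in("scene","side"):
    a=cv2.imread(f"pics/{n}0.png",0);b=cv2.imread(f"pics/{'sc9b' if n=='scene' else 'sd9b'}.png",0)
    for nm,q in({"adapter":(240,160,262,195),"sleeve":(235,203,270,242),"valve":(372,182,425,228)} if n=="scene" else {"adapter":(293,272,322,314),"sleeve":(338,240,376,284)}).items():
        x,y,X,Y=q;d=cv2.absdiff(cv2.GaussianBlur(a,(5,5),0),cv2.GaussianBlur(b,(5,5),0))[y:Y,x:X];print(n,nm,"max diff",d.max())
E
```

```text
t 24.3 sel xy [ 26.5 199. ] z 260.7 toolx yaw-(pi+ps) -0.008 F sel [-0.3  0.6] op -0.0
scene [(array([299.33, 153.2 ]), array([289.75, 140.  ,  19.  ,  26.75])), (array([331.63, 182.44]), array([315.25, 172.25,  29.25,  20.75]))]
scene [(array([299.33, 153.2 ]), array([289.5 , 140.  ,  19.25,  26.75])), (array([331.64, 182.43]), array([315.25, 172.25,  29.  ,  20.75]))]
side [(array([296.05, 200.66]), array([280.25, 187.  ,  39.  ,  27.  ]))]
side [(array([296.06, 200.66]), array([280.25, 187.  ,  39.  ,  27.  ]))]
scene adapter max diff 4
scene sleeve max diff 5
scene valve max diff 5
side adapter max diff 3
side sleeve max diff 3
```

The lever did not move under the second push, so it was already on the stop. The loose parts are unmoved and the arm is clear. Handing in.

```bash
python3 -c "
from rig import workorder;print(workorder.hand_in())"
```

```text
the job is handed in; nothing more can be done
None
```

The lever is in the outer slot that leads to the tall coupling (selector −x, −y), pushed against its end, and the job is handed in. I pushed it with closed fingers: +x out of the middle slot to the cross passage, −y across it, then −x home. I never gripped it.

**Slip:** On the first −x push the fingers rode up near the grip's top, because the fingertips end about 15–20 mm higher than I had assumed. I backed off, lowered the tool and pushed again. That push ended with the fingers slipping off the grip's side, so I repeated it better centred.

**Home position:** The last push met a firm stop at about 7 N, more than twice what moves the lever. The lever's image centre was the same before and after that push. The two cameras disagree slightly on the fore-aft lean: about −0.285 from the scene view and −0.26 from the side view, against a nominal −0.28.

**Loose parts:** The pictures show the ball valve, sleeve and adapter unmoved. The ball valve was compared in the scene view only.

**Finish:** The tool ended about 200 mm to the selector's +y side at 260 mm height, with about 1 N on the wrist, which is sensor noise. The clock stood at about 24 s of the 56 s allowed.

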